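Set the stock tags to match the bins

TASK

Each bin on the stock board has a hinged blue tag in front of it that tips either towards the bin, showing its face with the round disc, or towards the robot, showing its plain face. Push tags over with the fingertips, without gripping anything, so that only the full bins show the disc: tags of full bins lean fully towards their bin, and tags of the bins that are not full lean fully towards the robot. Leave the bins and the other things on the table where they are, and finish clear of everything.

Things in the scene. Friction and masses are not known exactly. Their poses are not given: they have to be found in the camera images.
- board: Fixed plywood board on the table, 335 x 450 x 10 mm, with four tags in a row 105 mm apart, a bin behind each. Origin on the table under the middle of the row of hinges; x points from tags to bins, y along the row. Tags start at either stop and turn very easily: a level push on the free edge or back, square to the hinge, swings one, and past upright it falls over by itself.
- mount_a: Fixed aluminium mount of one tag, 50 x 66 mm, on the board; origin mid-underside, 10 mm above the table, straight under the hinge line. +x points to the bin straight behind it, which its tag belongs to; y runs along the hinge. Hinge line 28 mm above the table. Its cheeks and stop rods end 38 mm above the table: a fingertip kept 48 to 65 mm up clears them.
- tag_a (a joint): Tag on this mount: blue plate 60 mm wide, 6 mm thick, 70 mm from hinge to free edge, 35 g. 0 = leaning 35 degrees from upright to the mount's -x (robot's side), plain face up; 0.61 = upright, edge 98 mm above the table; 1.222 = leaning 35 degrees to +x (its bin), face with the round white 32 mm disc up. At both ends it rests on a stop, its edge 40 mm out from the hinge line, 85 mm above the table.
- mount_b: Fixed aluminium mount of one tag, 50 x 66 mm, on the board; origin mid-underside, 10 mm above the table, straight under the hinge line. +x points to the bin straight behind it, which its tag belongs to; y runs along the hinge. Hinge line 28 mm above the table. Its cheeks and stop rods end 38 mm above the table: a fingertip kept 48 to 65 mm up clears them.
- tag_b (a joint): Tag on this mount: blue plate 60 mm wide, 6 mm thick, 70 mm from hinge to free edge, 35 g. 0 = leaning 35 degrees from upright to the mount's -x (robot's side), plain face up; 0.61 = upright, edge 98 mm above the table; 1.222 = leaning 35 degrees to +x (its bin), face with the round white 32 mm disc up. At both ends it rests on a stop, its edge 40 mm out from the hinge line, 85 mm above the table.
- mount_c: Fixed aluminium mount of one tag, 50 x 66 mm, on the board; origin mid-underside, 10 mm above the table, straight under the hinge line. +x points to the bin straight behind it, which its tag belongs to; y runs along the hinge. Hinge line 28 mm above the table. Its cheeks and stop rods end 38 mm above the table: a fingertip kept 48 to 65 mm up clears them.
- tag_c (a joint): Tag on this mount: blue plate 60 mm wide, 6 mm thick, 70 mm from hinge to free edge, 35 g. 0 = leaning 35 degrees from upright to the mount's -x (robot's side), plain face up; 0.61 = upright, edge 98 mm above the table; 1.222 = leaning 35 degrees to +x (its bin), face with the round white 32 mm disc up. At both ends it rests on a stop, its edge 40 mm out from the hinge line, 85 mm above the table.
- mount_d: Fixed aluminium mount of one tag, 50 x 66 mm, on the board; origin mid-underside, 10 mm above the table, straight under the hinge line. +x points to the bin straight behind it, which its tag belongs to; y runs along the hinge. Hinge line 28 mm above the table. Its cheeks and stop rods end 38 mm above the table: a fingertip kept 48 to 65 mm up clears them.
- tag_d (a joint): Tag on this mount: blue plate 60 mm wide, 6 mm thick, 70 mm from hinge to free edge, 35 g. 0 = leaning 35 degrees from upright to the mount's -x (robot's side), plain face up; 0.61 = upright, edge 98 mm above the table; 1.222 = leaning 35 degrees to +x (its bin), face with the round white 32 mm disc up. At both ends it rests on a stop, its edge 40 mm out from the hinge line, 85 mm above the table.
- full_bin_1: Loose yellow stock bin, open on top, 120 mm (along the mount's x) x 85 x 48 mm high, walls 3 mm; origin at the middle of its underside. Its middle lies about 185 mm behind the hinge line of its tag, so about 80 mm is free between bin and a tag leaning towards it. Full of small white pieces to the rim (0.4 kg).
- full_bin_2: Loose yellow stock bin, open on top, 120 mm (along the mount's x) x 85 x 48 mm high, walls 3 mm; origin at the middle of its underside. Its middle lies about 185 mm behind the hinge line of its tag, so about 80 mm is free between bin and a tag leaning towards it. Full of small white pieces to the rim (0.4 kg).
- low_bin: Loose yellow stock bin, open on top, 120 mm (along the mount's x) x 85 x 48 mm high, walls 3 mm; origin at the middle of its underside. Its middle lies about 185 mm behind the hinge line of its tag, so about 80 mm is free between bin and a tag leaning towards it. Not full: only four small white pieces on its floor.
- empty_bin: Loose yellow stock bin, open on top, 120 mm (along the mount's x) x 85 x 48 mm high, walls 3 mm; origin at the middle of its underside. Its middle lies about 185 mm behind the hinge line of its tag, so about 80 mm is free between bin and a tag leaning towards it. Not full: empty.
- tin: Round open steel tin, 100 mm across, 55 mm high, standing beside one end of the board; origin at the middle of its underside. To be left alone.
- glue_jar: Small closed jar, 54 mm across, 60 mm high, beside the other end of the board; origin at the middle of its underside. To be left alone.
- screwdriver: Screwdriver, 170 mm long, lying on the table along the robot's side of the board, up to 35 mm high; origin under its length. To be left alone.
Mind the look-alikes: they are no part of the job. What is shaped like the full_bin_1 but green or purple is not meant.

How it is judged:
At the end, for the whole second after the job is handed in: Every tag in front of a full bin reads above 1.1 rad (resting towards the bin, disc up), every other tag reads below 0.12 rad (resting towards the robot, plain face up), and all tags are still ((y of full_bin_1 in the frame of mount_a below -0.05 m or y of full_bin_1 in the frame of mount_a above 0.05 m or value of joint tag_a above 1.1 rad) and (y of full_bin_2 in the frame of mount_a below -0.05 m or y of full_bin_2 in the frame of mount_a above 0.05 m or value of joint tag_a above 1.1 rad) and (y of low_bin in the frame of mount_a below -0.05 m or y of low_bin in the frame of mount_a above 0.05 m or value of joint tag_a below 0.12 rad) and (y of empty_bin in the frame of mount_a below -0.05 m or y of empty_bin in the frame of mount_a above 0.05 m or value of joint tag_a below 0.12 rad) and velocity of joint tag_a between -0.1 and 0.1 rad/s and (y of full_bin_1 in the frame of mount_b below -0.05 m or y of full_bin_1 in the frame of mount_b above 0.05 m or value of joint tag_b above 1.1 rad) and (y of full_bin_2 in the frame of mount_b below -0.05 m or y of full_bin_2 in the frame of mount_b above 0.05 m or value of joint tag_b above 1.1 rad) and (y of low_bin in the frame of mount_b below -0.05 m or y of low_bin in the frame of mount_b above 0.05 m or value of joint tag_b below 0.12 rad) and (y of empty_bin in the frame of mount_b below -0.05 m or y of empty_bin in the frame of mount_b above 0.05 m or value of joint tag_b below 0.12 rad) and velocity of joint tag_b between -0.1 and 0.1 rad/s and (y of full_bin_1 in the frame of mount_c below -0.05 m or y of full_bin_1 in the frame of mount_c above 0.05 m or value of joint tag_c above 1.1 rad) and (y of full_bin_2 in the frame of mount_c below -0.05 m or y of full_bin_2 in the frame of mount_c above 0.05 m or value of joint tag_c above 1.1 rad) and (y of low_bin in the frame of mount_c below -0.05 m or y of low_bin in the frame of mount_c above 0.05 m or value of joint tag_c below 0.12 rad) and (y of empty_bin in the frame of mount_c below -0.05 m or y of empty_bin in the frame of mount_c above 0.05 m or value of joint tag_c below 0.12 rad) and velocity of joint tag_c between -0.1 and 0.1 rad/s and (y of full_bin_1 in the frame of mount_d below -0.05 m or y of full_bin_1 in the frame of mount_d above 0.05 m or value of joint tag_d above 1.1 rad) and (y of full_bin_2 in the frame of mount_d below -0.05 m or y of full_bin_2 in the frame of mount_d above 0.05 m or value of joint tag_d above 1.1 rad) and (y of low_bin in the frame of mount_d below -0.05 m or y of low_bin in the frame of mount_d above 0.05 m or value of joint tag_d below 0.12 rad) and (y of empty_bin in the frame of mount_d below -0.05 m or y of empty_bin in the frame of mount_d above 0.05 m or value of joint tag_d below 0.12 rad) and velocity of joint tag_d between -0.1 and 0.1 rad/s); the robot touches nothing.
It fails at once if a bin is lifted, carried or shifted by more than 15 mm (distance of any of full_bin_1, full_bin_2, low_bin, empty_bin from where it was at the start of the episode above 0.015 m).
It fails at once if the tin, jar or screwdriver is lifted, knocked or shifted by more than 15 mm (distance of any of tin, glue_jar, screwdriver from where it was at the start of the episode above 0.015 m).
It fails at once if a tag is pinched: both of its faces pressed by the fingers at once ((contact force between the fingers and tag_a_c0 above 2 N and contact force between the fingers and tag_a_c1 above 2 N) or (contact force between the fingers and tag_b_c0 above 2 N and contact force between the fingers and tag_b_c1 above 2 N) or (contact force between the fingers and tag_c_c0 above 2 N and contact force between the fingers and tag_c_c1 above 2 N) or (contact force between the fingers and tag_d_c0 above 2 N and contact force between the fingers and tag_d_c1 above 2 N)).
It also fails if it takes over 51 s, if anything falls off the work surface, if the arm or the gripper's body presses on something with over 40 N, if the wrist force passes 120 N, or if a joint passes its speed limit or range.

ROBOT

A 6-joint arm with a two-finger parallel gripper is mounted at the origin on the work surface. World frame = base frame: x ahead of the robot, y to its left, z up, the work surface at z = 0. Lengths are in m, angles in rad, forces in N, time in s.
With the tool pointing down it reaches from about 0.325 to 0.9 m from the base axis. Payload 3.5 kg.
Tool frame: the origin (TCP) lies midway between the tips of the shut fingers; the grasp point (between the pads) lies 19 mm behind it; z points along the fingers, y is the line along which they close (so a half turn about z gives the same grasp; the last joint's range is limited). The gripper opens to 85 mm and grips with 20 to 120 N. Pads are 22 mm wide; open, the fingers measure 114 mm over their backs; the gripper's body (76 mm by 85 mm) begins 54 mm behind the grasp point. The pads swing forward as they close: fully open they stand 13 mm farther back than shut.
Start: joints at [-1.407, 0.276, -0.026, 1.268, 0, 1.467], TCP at [0.165, -0.603, 0.231] pointing down, gripper open.
Joint ranges: [-3.12, 3.12], [-0.85, 1.88], [-1.08, 1.24], [-1.95, 2.15], [-1.57, 1.53], [-3.14, 3.14]. Speed limits (rad/s): [2.57, 2.57, 3.14, 3.14, 3.14, 3.14].

INTERFACE

Orientations are given as a unit quaternion [w, x, y, z].
In Python, from cell import arm, claw, eyes gives the robot as it stands. Calls block until the motion is done:
- arm.move_pose(position, orientation): joint-space move of the TCP to a pose.
- arm.servo_line(position, velocity=0.15, attitude=None, stop_force=None): straight line of the TCP; attitude=None keeps the orientation; velocity is the mean speed in m/s. With stop_force (N) it stops when the force on the tool has changed by that much, and returns True; else False.
- arm.goto_joints(angles): joint-space move.
- claw.move_gripper(opening, grip_force=None): finger opening in m; grip_force is the grip in N (None keeps the last); returns when the fingers have stopped.
- arm.hold(seconds).
- arm.ik(position, orientation): joint angles nearest the present ones, or None.
- arm.read_state(): the state.
- eyes.capture(name): name is "scene" or "top"; returns a dict with "image" (400x640x3 uint8, blue, green, red), "K" (3x3 intrinsics, pixels), "dist_coeffs" ([k1, k2, p1, p2, k3] as OpenCV has them; the pictures are not rectified), "R" (3x3) and "t" (3): a world point X has camera coordinates R X + t. Camera axes: x right, y down, z forward; pixel columns grow to the right and rows downward; lengths in m; the calibration is good to about 2 mm. A picture is of the moment at which its call begins. There is no depth.
A pose or a line that the arm cannot do raises arm.Unreachable and nothing moves.
- arm.job_done(): hands the job in; it is judged then, once.
The state is a dict: "time": time; "qpos": joint angles; "joint_velocities": joint speeds; "effort": joint torques, N m; "ee_pos": TCP position; "ee_rot": TCP orientation; "contact_force": force on the tool from outside, world axes, zero at the start; "wrist_torque": the same for the moment, N m; "opening": finger opening in m; "grip_force": force on a finger pad.
Only numpy, scipy, OpenCV 4.12 (cv2) and the standard library are available. Lean on these libraries where they do the work, as an engineer would, in place of code of your own. Each camera call takes 0.05 s, during which the arm holds its last target. There are 200 camera calls.

## Working session

There is one attempt and no reset: what is moved stays moved. The work goes in short steps, each a Python script; the robot and the scene stay as the last script left them, time stands still between calls to the robot, and variables do not carry over. Pictures are saved under pics/ and viewed, at most 10 in all, crops included, and the job is handed in when it is done.

```bash
mkdir -p pics; python3 - <<'E'
from cell import arm, claw, eyes
import cv2, pickle
for n in ("scene","top"):
    c=eyes.capture(n); pickle.dump(c,open(n+".pkl","wb"))
    cv2.imwrite(f"pics/{n}0.png",c["image"]); print(n,c["K"],c["dist_coeffs"],c["R"],c["t"])
print(arm.read_state()["time"])
E
```

```text
scene [[426.70875043   0.         317.74948292]
 [  0.         426.70875043 200.45506381]
 [  0.           0.           1.        ]] [-0.09043657  0.          0.          0.          0.        ] [[-0.26181666  0.96503449 -0.01266801]
 [ 0.5982866   0.15198941 -0.78673526]
 [-0.75730125 -0.2135595  -0.61716056]] [ 0.15544708 -0.29232043  1.77860879]
top [[442.2894032    0.         311.18827993]
 [  0.         442.2894032  197.01341807]
 [  0.           0.           1.        ]] [0.01516088 0.         0.         0.         0.        ] [[ 0.02396086 -0.99968355  0.00765955]
 [-0.99105967 -0.02475866 -0.13110202]
 [ 0.13125017 -0.00444975 -0.99133929]] [-0.04081438  0.58471412  1.31830516]
0.1
```

View pics/top0.png

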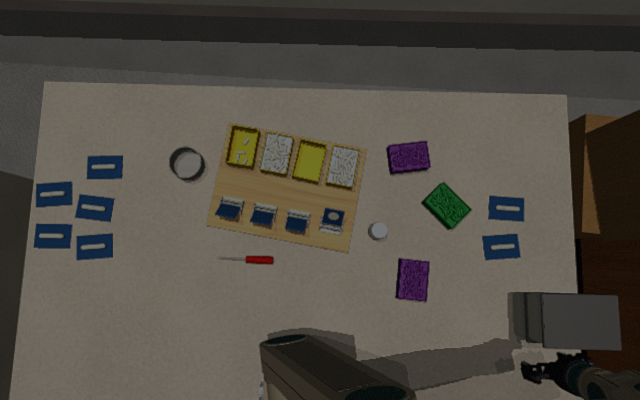

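View pics/scene0.png

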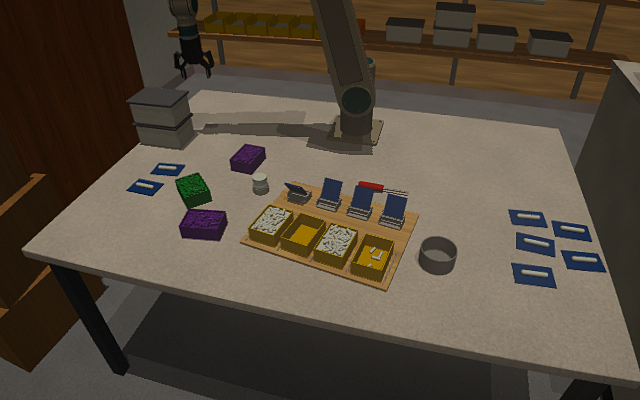

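Bins in the top view, left to right: (242,147) has a few pieces, so it is low. (277,154) is full, (309,161) is empty and (343,167) is full. The tag at (332,218) shows a disc, while those at (230,208), (263,214) and (297,221) look plain. The green and purple boxes at (445,205), (409,157) and (413,280) are look-alikes. I'll enlarge a crop to confirm and measure the board.

```bash
cat > h.py <<'E'
import cv2, numpy as np
def cast(c,px,z):
    n=cv2.undistortPoints(np.float64(px).reshape(-1,1,2),c["K"],np.array(c["dist_coeffs"])).reshape(-1,2)
    R,t=np.array(c["R"]),np.array(c["t"]); o=-R.T@t
    d=np.c_[n,np.ones(len(n))]@R
    return o+d*((z-o[2])/d[:,2])[:,None]
def proj(c,P):
    return cv2.projectPoints(np.float64(P).reshape(-1,3),cv2.Rodrigues(np.array(c["R"]))[0],np.array(c["t"]),c["K"],np.array(c["dist_coeffs"]))[0].reshape(-1,2)
E
python3 - <<'E'
import pickle
from h import *
c=pickle.load(open("top.pkl","rb")); s=pickle.load(open("scene.pkl","rb"))
im=c["image"]; hsv=cv2.cvtColor(im,cv2.COLOR_BGR2HSV)
for p in [(240,185),(230,225),(345,235),(150,130),(260,250),(309,161)]: print(p,hsv[p[1],p[0]])
a=cv2.resize(im[115:275,195:400],None,fx=3,fy=3,interpolation=cv2.INTER_CUBIC)
b=cv2.resize(s["image"][165:290,235:465],None,fx=3,fy=3,interpolation=cv2.INTER_CUBIC)
cv2.imwrite("pics/cropT.png",a*1);cv2.imwrite("pics/cropS.png",b)
m=cv2.inRange(hsv,(8,75,60),(30,255,255)); m[:110]=0;m[260:]=0;m[:,:195]=0;m[:,380:]=0
m=cv2.morphologyEx(m,cv2.MORPH_CLOSE,np.ones((3,3)))
k=max(cv2.findContours(m,0,2)[0],key=cv2.contourArea)
P=cast(c,k.reshape(-1,2),0.01)[:,:2]
print(cv2.minAreaRect(np.float32(P*1000)), cv2.boundingRect(k))
y=cv2.inRange(hsv,(20,150,60),(35,255,255))
E
```

```text
(240, 185) [ 21 106 115]
(230, 225) [ 20 112 114]
(345, 235) [ 22 102 115]
(150, 130) [ 18  39 111]
(260, 250) [ 19  38 113]
(309, 161) [ 30 177 115]
((621.2861328125, 50.21490478515625), (449.0978088378906, 334.7590637207031), 80.20426177978516) (206, 123, 161, 130)
```

View pics/cropT.png

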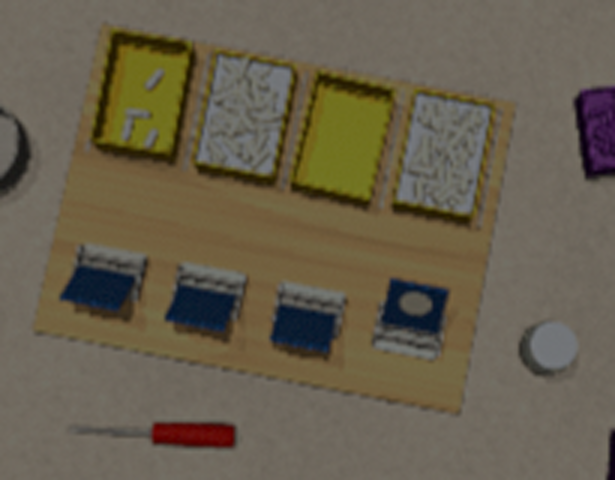

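View pics/cropS.png

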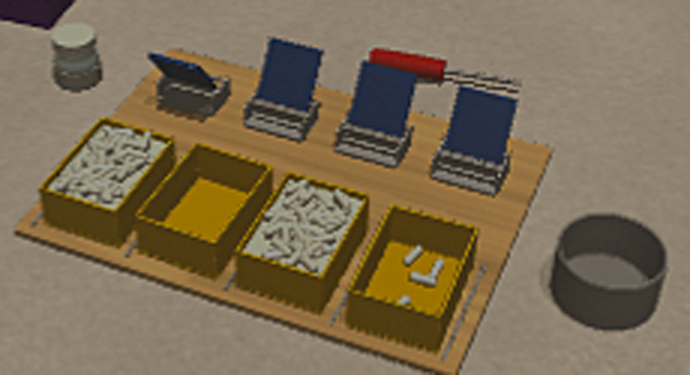

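The crops agree: the left tag (low bin), second tag (full) and third tag (empty) lean towards the robot, and the right tag (full) already shows its disc. Only the second tag, at (263,214), has to go over. The board measures 449 x 335 mm, which matches its given size. Next I'll locate the hinges.

```bash
python3 - <<'E'
import pickle
from h import *
from cell import arm
from scipy.spatial.transform import Rotation as Ro
c=pickle.load(open("top.pkl","rb")); hsv=cv2.cvtColor(c["image"],cv2.COLOR_BGR2HSV)
a=np.radians(80.204-90); X=np.array([np.cos(a),np.sin(a)]); Y=np.array([-X[1],X[0]])
bc=np.array([.6213,.0502])
m=cv2.inRange(hsv,(100,110,20),(130,255,255)); m[:,:205]=0; m[:,365:]=0; m[:190]=0; m[250:]=0
n,l,st,ce=cv2.connectedComponentsWithStats(m)
for i in range(1,n):
    if st[i,4]<40: continue
    P=cast(c,ce[i:i+1],.057)[0,:2]
    print(st[i],ce[i].round(1),P.round(4),"board-centre frame",((P-bc)@X).round(4),((P-bc)@Y).round(4))
# mount crop centre of tag 2 (hinge height)
P=cast(c,[[265.7,206.7]],.035)[0,:2]; print("mount b-ish",P,(P-bc)@X,(P-bc)@Y)
for s in (1,-1):
    x=np.r_[s*X,0]; z=np.array([0,0,-1.]); R=np.c_[x,np.cross(z,x),z]
    q=Ro.from_matrix(R).as_quat()[[3,0,1,2]]; print(q,arm.ik([.5,.08,.25],q))
print(arm.read_state()["ee_rot"])
E
```

```text
[216 204  24  14 228] [227.4 210.5] [0.5359 0.2246] board-centre frame -0.1138 0.1573
[323 208  21  18 189] [332.5 217. ] [ 0.5241 -0.092 ] board-centre frame -0.0716 -0.1566
[251 210  22  15 229] [261.6 217.3] [0.518 0.121] board-centre frame -0.1139 0.0521
[286 217  20  15 227] [295.7 224. ] [0.5003 0.0179] board-centre frame -0.1138 -0.0524
mount b-ish [0.55260494 0.11213054] -0.0782303777606085 0.049339751363449307
[-0.          0.99634828 -0.08538214  0.        ] [ 0.03092841  0.05572191 -0.24976918  1.26530523  0.         -2.93969179]
[0.         0.08538214 0.99634828 0.        ] [ 0.03092841  0.05572191 -0.24976918  1.26530523  0.          0.20190086]
[-1.05466541e-03  9.91114978e-01  1.33003709e-01 -3.20345540e-05]
```

The tags sit in one line with 105 mm spacing, and the two lean directions agree on the hinge line to within 2 mm. The target hinge is at board-centre frame (-0.093, 0.0523). Pushing now.

```bash
python3 - <<'E'
from h import *
from cell import arm, claw, eyes
a=np.radians(80.204-90); X=np.array([np.cos(a),np.sin(a)]); Y=np.array([-X[1],X[0]])
H=np.array([.6213,.0502])-.093*X+.0523*Y
q=[0,.08538214,.99634828,0]
p=lambda d,z:list(np.r_[H+d*X,z])
claw.move_gripper(0.0)
arm.move_pose(p(-.09,.25),q)
arm.servo_line(p(-.09,.058),.12)
st=arm.read_state(); print(st["time"],st["ee_pos"],p(-.09,.058),st["contact_force"])
print(arm.servo_line(p(.008,.058),.06,stop_force=8)); print(arm.read_state()["ee_pos"],arm.read_state()["contact_force"])
arm.servo_line(p(-.09,.058),.12)
arm.servo_line(p(-.09,.25),.15)
arm.move_pose([.165,-.58,.25],q)
arm.hold(.5)
print(arm.read_state()["time"])
t=eyes.capture("top")["image"]; s=eyes.capture("scene")["image"]
r=lambda i:cv2.resize(i,(600,300),interpolation=cv2.INTER_CUBIC)
cv2.imwrite("pics/after.png",np.vstack([r(t[120:280,165:405]),r(s[165:290,235:465])]))
E
```

```text
5.4 [0.45057067 0.13296787 0.05865554] [np.float64(0.4498665392877317), np.float64(0.13287320332619973), np.float64(0.058)] [-0.15991713  0.07934582 -0.1727272 ]
True
[0.52006348 0.12100179 0.05871096] [-0.16462156  0.76604544  3.95146857]
11.85
```

View pics/after.png

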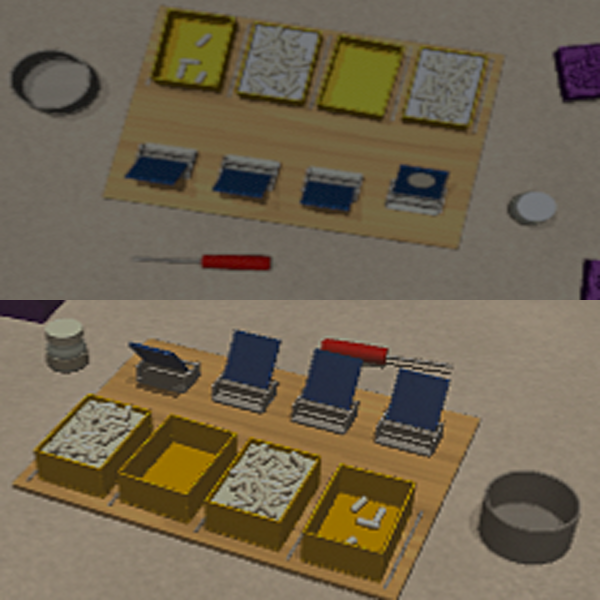

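The view shows the second tag still leaning towards the robot, with the bins, tin, jar and screwdriver unmoved. The push stopped on force 8 mm short of upright, with force upwards, so the rising edge probably caught higher up on the finger. I'll retry with the tips higher, so that the edge stays near the tip.

```bash
python3 - <<'E'
from h import *
from cell import arm, claw, eyes
a=np.radians(80.204-90); X=np.array([np.cos(a),np.sin(a)]); Y=np.array([-X[1],X[0]])
H=np.array([.6213,.0502])-.093*X+.0523*Y
q=[0,.08538214,.99634828,0]
Z=.072
p=lambda d,z:list(np.r_[H+d*X,z])
arm.move_pose(p(-.09,.25),q)
arm.servo_line(p(-.09,Z),.12)
for d in (-.045,-.03,-.02,-.01,0,.01):
    hit=arm.servo_line(p(d,Z),.05,stop_force=15)
    print(d,hit,arm.read_state()["contact_force"].round(2) if hasattr(arm.read_state()["contact_force"],"round") else arm.read_state()["contact_force"])
    if hit: break
arm.servo_line(p(-.09,Z),.12)
arm.servo_line(p(-.09,.25),.15)
arm.move_pose([.165,-.58,.25],q)
arm.hold(.5)
print(arm.read_state()["time"])
t=eyes.capture("top")["image"]; s=eyes.capture("scene")["image"]
r=lambda i:cv2.resize(i,(600,300),interpolation=cv2.INTER_CUBIC)
cv2.imwrite("pics/after2.png",np.vstack([r(t[120:280,165:405]),r(s[165:290,235:465])]))
E
```

```text
-0.045 False [-0.47  0.16 -0.04]
-0.03 False [ 0.25 -1.45 -0.1 ]
-0.02 False [-0.89 -0.52  0.61]
-0.01 False [ 0.31  0.17 -0.98]
0 False [ 0.56 -0.55 -0.15]
0.01 False [-0.2  -0.1   0.16]
24.7167
```

View pics/after2.png

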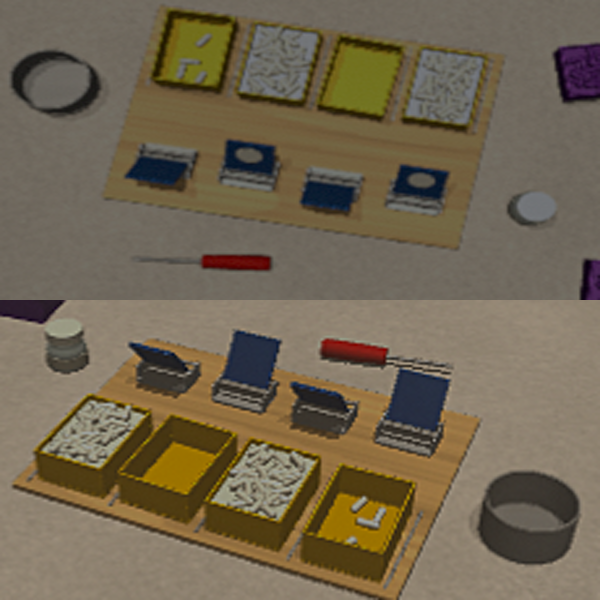

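The second tag now shows its disc, at (248,155) in the composite, like the right one at (421,180). The tags of the low and empty bins are still plain, nothing else has moved, and the arm is clear.

```bash
python3 -c "
from cell import arm
print(arm.job_done())"
```

```text
the job is handed in; nothing more can be done
None
```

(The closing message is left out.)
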